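# Tumble the four-way tube rack over the step and send it home under the reader

### The arm

A 6-joint arm with a two-finger parallel gripper is mounted at the origin on the work surface. World frame = base frame: x ahead of the robot, y to its left, z up, the work surface at z = 0. Lengths are in m, angles in degrees, forces in N, time in s.
With the tool pointing down it reaches from about 0.325 to 0.775 m from the base axis. Payload 5.5 kg.
Tool frame: the origin (TCP) lies between the finger pads, 19 mm behind the fingertips; this is the grasp point; z points along the fingers, y is the line along which they close (so a half turn about z gives the same grasp; the last joint's range is limited). The gripper opens to 88 mm and grips with 3 to 60 N. Pads are 20 mm wide; open, the fingers measure 115 mm over their backs; the gripper's body (75 mm by 178 mm) begins 61 mm behind the grasp point.
Start: joints at [-75.671, 5.22, 70.514, -0, 104.267, -3.249], TCP at [0.181, -0.572, 0.241] pointing down, gripper open.
Joint ranges: [-164.24, 164.24], [-49.07, 125.15], [9.68, 141.18], [-86.29, 266.29], [3.28, 154.24], [-151.56, 151.56]. Speed limits (degrees/s): [147.25, 147.25, 172.46, 180, 180, 180].

### API

Orientations are given as [roll, pitch, yaw] about the fixed x, y, z axes, in that order (R = Rz(yaw) Ry(pitch) Rx(roll)).
In Python, from station import r gives the robot as it stands. The module is installed in compiled form; this text tells all that it offers. Calls block until the motion is done:
- r.reach(position, orientation): joint-space move of the TCP to a pose.
- r.servo_line(position, rotation=None, speed=0.15): straight line of the TCP; rotation=None keeps the orientation; speed is the mean speed in m/s.
- r.move_joints(angles): joint-space move.
- r.let_go() and r.grab(squeeze=None): open the fingers fully, or close them until they stop; squeeze is the grip in N (None keeps the last).
- r.wait(seconds).
- r.inverse_kinematics(position, orientation): joint angles nearest the present ones, or None.
- r.sense(): the state.
- r.snapshot(name): name is "scene" or "side" or "wrist"; returns a dict with "frame" (384x512x3 uint8, red, green, blue), "fx", "fy", "cx", "cy" (pixels), "R" (3x3) and "t" (3): a world point X has camera coordinates R X + t. Camera axes: x right, y down, z forward; pixel columns grow to the right and rows downward; lengths in m; the calibration is good to about 2 mm. A picture is of the moment at which its call begins. There is no depth.
A pose or a line that the arm cannot do raises r.IKError and nothing moves.
- r.hand_in(): hands the job in; it is judged then, once.
The state is a dict: "clock": time; "joints": joint angles; "joint_vel": joint speeds; "joint_torque": joint torques, N m; "tcp_pos": TCP position; "orientation": TCP orientation; "contact_force": force on the tool from outside, world axes, zero at the start; "torque": the same for the moment, N m; "opening": finger opening in m; "gripper_force": force on a finger pad.
Only numpy, scipy, OpenCV 4.12 (cv2) and the standard library are available. Lean on these libraries where they do the work, as an engineer would, in place of code of your own. Each camera call takes 0.05 s, during which the arm holds its last target. There are 200 camera calls.

### The job

Push the empty light blue four-way tube rack off the ledge so that it tumbles over the step into the reading bay below and lies flat with its orange face, the one with three big holes, upward; then slide it along the bay until its end meets the green stop. Do not lift or carry the rack, leave the vial and the other things on the desk where they are, and let go at the end.

Things in the scene. Friction and masses are not known exactly. Their poses are not given: they have to be found in the camera images.
- station: fixed turning station; origin on the table at the foot of the step, +x across the step from ledge to bay (roughly away from the robot), +y along the step, z up. Grey ledge with yellow edge line: x -125 to 0, y -160 to 160, top 32 mm above the table; the step's upright face is the plane x = 0
- bay (a point): on the table in the middle of the reading bay, at station x 44, y 0 mm. The bay is the strip of table from x 0 (step) to x 88, closed by a 12 mm high aluminium rail at x 88 to 94 (y -160 to 160) and open at its -y end
- stop (a point): green end stop of the bay: this point is the middle of the face that looks to -y, at station x 44, y 105, z 22 mm. The stop is 45 mm tall and spans x 3 to 85, y 105 to 123
- bar (a point): white reader bar over the step: this point is the middle of its underside, station x -1.5, y 50, z 125 mm. The bar spans x -15 to 12, y -50 to 150, z 125 to 205, on a column at y 150 to 180 with a foot plate 8 mm thick, x -45 to 45, y 150 to 200. A tool pointing straight down behind the rack meets the bar too early; leaning the gripper back by 20 to 40 degrees leaves room
- rack: empty light blue four-way tube rack, a solid block 60 (x) by 130 (y) by 70 mm (z), 0.25 to 0.5 kg, holes only marked on it; origin at its middle. Its -x face is orange with three big holes. It starts on the ledge, +z up, orange face away from the step, its middle 38 to 46 mm before the edge, its axes within 0.13 rad of the station's
- orange (a point): middle of the rack's orange (-x) face. Pushed low there, the rack slides; once its middle passes the ledge's edge it tumbles a quarter turn by itself. Its +x face then lies on the table, its middle 30 mm high and at station x 35 to 53 mm, and it slides along the bay with a light push
- fullrack: light blue rack full of red-capped tubes, 105 x 165 x 108 mm (130 mm with the caps); origin at the centre of its underside; a bystander
- vial: small amber vial with a red cap, 27 mm across, 60 mm tall, standing on the station's ledge near the column; origin at the centre of its foot; a bystander
- sanitizer: white bottle with a blue cap, 56 mm across, 140 mm tall; origin at the centre of its foot; a bystander
- mouse: black computer mouse, 105 x 60 x 33 mm; origin at the centre of its underside; a bystander
- webcam: black ball-shaped webcam on a foot, 66 mm across, 75 mm tall; origin at the centre of its foot; a bystander
There are look-alikes about, which are no part of the job. What is shaped like the rack but yellow is not meant.

How it is judged:
By the outcome, as a careful person would: the job done as asked, in the order asked, and still so for the second after the job is handed in, with the robot touching nothing.
It also fails if it takes over 64 s, if anything falls off the work surface, if the arm or the gripper's body presses on something with over 40 N, if the wrist force passes 120 N, or if a joint passes its speed limit or range.

## Working session

There is one attempt and no reset: what is moved stays moved. The work goes in short steps, each a Python script; the robot and the scene stay as the last script left them, time stands still between calls to the robot, and variables do not carry over. Pictures are saved under pics/ and viewed, at most 10 in all, crops included, and the job is handed in when it is done.

```bash
mkdir -p pics; cat > h.py <<'E'
import numpy as np, cv2
from station import r
def snap(n,f=None):
    s=r.snapshot(n)
    if f: cv2.imwrite('pics/'+f,s['frame'][:,:,::-1])
    return s
def proj(s,X):
    c=np.atleast_2d(X)@np.array(s['R']).T+np.array(s['t'])
    return np.c_[s['fx']*c[:,0]/c[:,2]+s['cx'],s['fy']*c[:,1]/c[:,2]+s['cy']]
def ray(s,uv):
    R=np.array(s['R']);o=-R.T@np.array(s['t'])
    d=R.T@np.array([(uv[0]-s['cx'])/s['fx'],(uv[1]-s['cy'])/s['fy'],1]);return o,d/np.linalg.norm(d)
def onz(s,uv,z):
    o,d=ray(s,uv);return o+d*(z-o[2])/d[2]
E
python3 - <<'E'
from h import *
import pickle
for n in("scene","side"):
    s=snap(n); pickle.dump(s,open(n+'0.pkl','wb'))
    cv2.imwrite(f'pics/{n}0.png',cv2.resize(s['frame'][:,:,::-1],(800,600),interpolation=cv2.INTER_CUBIC))
    print(n,s['fx'],s['cx'],s['cy'],-np.array(s['R']).T@np.array(s['t']),np.array(s['R'])[2])
print(r.sense())
E
```

```text
scene 397.217071525519 261.04388771618864 186.36557633350495 [1.35220364 0.24898328 0.68297463] [-0.79593961 -0.25839389 -0.54746026]
side 374.87473381284144 250.44786716519138 183.56647359484555 [-0.06690846  0.77976817  0.89483484] [ 0.45911316 -0.64446528 -0.61145696]
{'clock': 0.1, 'joints': array([-7.56712317e+01,  5.26064693e+00,  7.05762969e+01,  5.62984391e-04,
        1.04265820e+02, -3.24827393e+00]), 'joint_vel': array([-0.02037146, -0.14574842, -0.17618709, -0.11403916, -0.04958913,
       -0.04410613]), 'joint_torque': array([ 2.60194312e-03, -4.47860062e+01, -4.07568920e+01,  6.99294708e-02,
        2.84866558e-02, -1.09279847e-04]), 'tcp_pos': array([ 0.18114034, -0.5717595 ,  0.24028758]), 'orientation': array([-1.79897433e+02, -6.36784706e-03,  1.75771747e+01]), 'contact_force': array([0.85629938, 0.33957998, 0.2197169 ]), 'torque': array([-0.01210978,  0.00238821,  0.01793453]), 'gripper_force': 0.0, 'opening': 0.08794975068761708}
```

View pics/scene0.png

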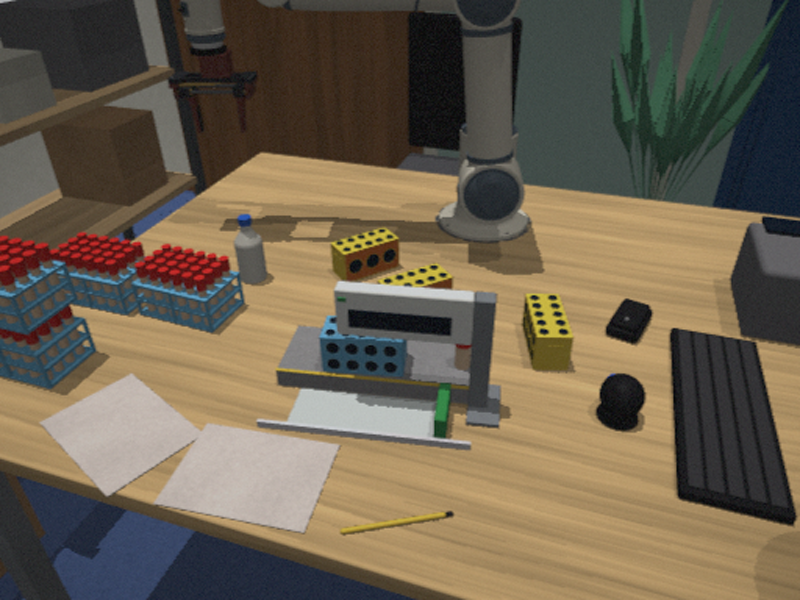

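View pics/side0.png

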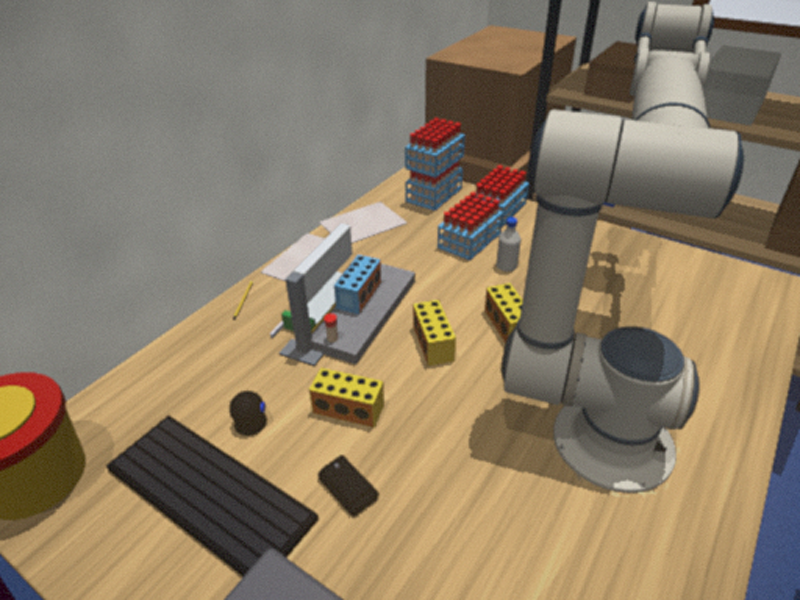

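The scene view shows the blue rack at about (363,347) of 800x600, the yellow edge line starting at (278,372), the rail from (258,423) to (469,445) and the green stop at (443,410). The side view shows the rack's top at (363,272), the vial at (331,327) and a yellow rack behind the ledge at (434,330). I'll zoom in on both for exact corners.

```bash
python3 - <<'E'
import cv2,pickle,numpy as np
a=pickle.load(open('scene0.pkl','rb'))['frame'][170:300,150:350,::-1]
b=pickle.load(open('side0.pkl','rb'))['frame'][130:260,150:350,::-1]
im=np.vstack([cv2.resize(i,None,fx=4,fy=4,interpolation=cv2.INTER_CUBIC) for i in(a,)])
cv2.imwrite('pics/a.png',im)
cv2.imwrite('pics/b.png',cv2.resize(b,None,fx=4,fy=4,interpolation=cv2.INTER_CUBIC))
E
```

```text
(no output)
```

View pics/a.png

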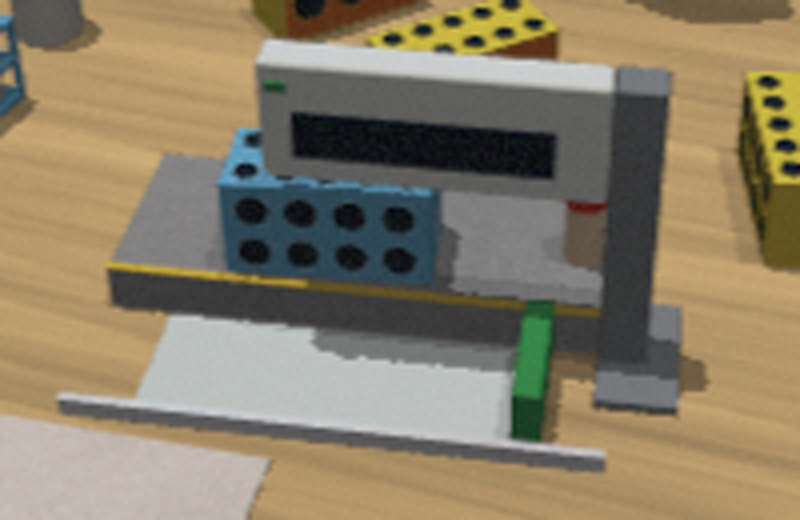

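View pics/b.png

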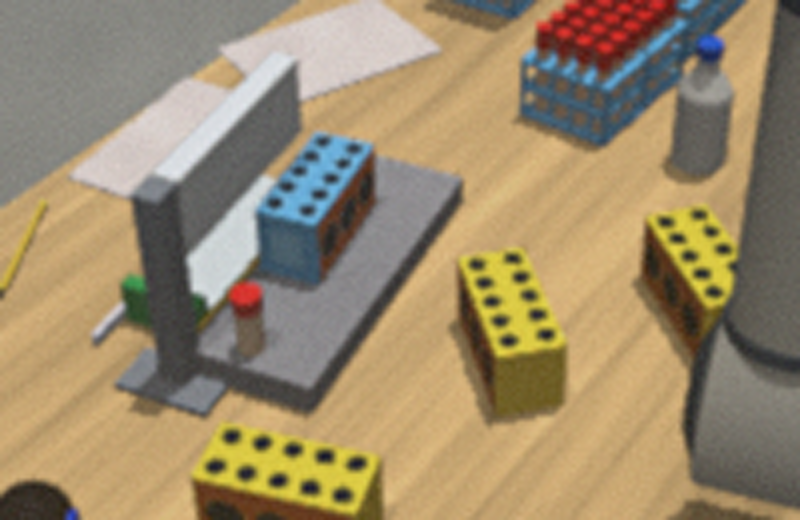

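The crops show these rack corners. Scene crop: bottom (229,268) and (434,284), top (218,186). Side crop: top (257,210), (318,226), (374,148), (320,133). The ledge corners are at (108,268) and (164,154) in the scene crop, and at (461,182) and (310,389) in the side crop. I'll cast rays onto the known heights and do a rigid fit.

```bash
cat > loc.py <<'E'
from h import *
import pickle
S={'a':(pickle.load(open('scene0.pkl','rb')),(150,170)),'b':(pickle.load(open('side0.pkl','rb')),(150,130))}
def P(k,u,v,z):
    s,o=S[k];return onz(s,(o[0]+(u+.5)/4-.5,o[1]+(v+.5)/4-.5),z/1000)[:2]*1000
def fit(rows):
    m=np.array([q[0][:2] for q in rows],float);w=np.array([P(q[1],q[2],q[3],q[0][2]) for q in rows])
    mc,wc=m.mean(0),w.mean(0);a,b=m-mc,w-wc
    th=np.arctan2((a[:,0]*b[:,1]-a[:,1]*b[:,0]).sum(),(a*b).sum())
    R=np.array([[np.cos(th),-np.sin(th)],[np.sin(th),np.cos(th)]])
    t=wc-R@mc;return th,t,(w-t)@R-m
st=[((0,-160,32),'a',108,268),((-125,-160,32),'a',164,154),((94,-160,0),'a',60,411),((94,160,0),'a',605,469),
((94,160,12),'a',605,456),((45,200,8),'a',676,405),((45,150,8),'a',596,400),((12,-50,125),'a',266,178),
((-125,-160,32),'b',461,182),((-125,160,32),'b',310,389),((-15,-50,205),'b',297,64),((12,-50,205),'b',273,55)]
rk=[((30,-65,102),'a',218,186),((30,-65,32),'a',229,268),((30,65,32),'a',434,284),
((30,65,102),'b',257,210),((-30,65,102),'b',318,226),((-30,-65,102),'b',374,148),((30,-65,102),'b',320,133),((30,65,32),'b',260,270),((-30,65,32),'b',318,284)]
th,t,e=fit(st);print('station',th,t);print(e.round(1))
tr,c,e=fit(rk);print('rack',tr,c);print(e.round(1))
R=np.array([[np.cos(th),-np.sin(th)],[np.sin(th),np.cos(th)]])
print('rack in station',(c-t)@R,'yaw',tr-th)
print('vial',(P('b',249,352,32)-t)@R)
for u,v in((459,258),(524,250),(506,352),(565,344)): print('yellow top',(P('b',u,v,70)-t)@R)
E
python3 loc.py
```

```text
station 0.1637733522208942 [662.19630431 -30.74228526]
[[ 1.3 -0.7]
 [ 4.6 -1.6]
 [ 0.2 -2.8]
 [-1.9 -1.7]
 [-0.4 -2.2]
 [-1.  -3.8]
 [ 1.8 -0.4]
 [ 2.6  0.3]
 [-0.   5.2]
 [ 0.7 -3.5]
 [-3.7  8. ]
 [-4.1  3.1]]
rack 0.20240079456326335 [626.21824367 -60.57935537]
[[ 5.1  2.2]
 [-1.9  1.8]
 [-0.8  1.4]
 [-2.5 -2.4]
 [-2.  -1.1]
 [-0.2  5.1]
 [-3.3  0.9]
 [ 1.5 -3.3]
 [ 4.2 -4.6]]
rack in station [-40.3613437  -23.57188018] yaw 0.038627442342369145
vial [-56.09492883 137.81023525]
yellow top [-187.6197295   -5.0444258]
yellow top [-235.2007729   -37.59808084]
yellow top [-269.4313501    89.26853111]
yellow top [-309.46056122   61.4898988 ]
```

The station fits at (662,-31) mm with yaw 0.164. The rack's middle is 40 mm before the edge with a relative yaw of 0.04, which agrees with the text. The fingers will be open for the first push, giving two contacts so the rack stays square, with the tool leaning 30°. First I'll check IK and the tall bystanders.

```bash
cat >> h.py <<'E'
from scipy.spatial.transform import Rotation as Ro
TH=0.1638; T=np.array([662.2,-30.7,0]); RS=Ro.from_euler('z',TH).as_matrix()
def W(p): return (RS@np.array(p,float)+T)/1000      # station mm -> world m
def S_(X): return RS.T@(np.array(X)*1000-T)
def ori(z,y):
    z=np.array(z,float);y=np.array(y,float)
    return Ro.from_matrix(RS@np.c_[np.cross(y,z),y,z]).as_euler('xyz',degrees=True)
def lean(deg,d,s=1):
    a=np.radians(deg)
    return ori((np.sin(a),0,-np.cos(a)),(0,s,0)) if d=='x' else ori((0,np.sin(a),-np.cos(a)),(s,0,0))
E
python3 - <<'E'
from h import *
import pickle
b=pickle.load(open('side0.pkl','rb'))
for n,u,v in(('stack',433,205),('full',466,250),('sanit',508,266)): print(n,onz(b,(u*.64,v*.64),0))
print(W((-120,-24,0)),W((44,-100,0)))
for s in(1,-1):
    for nm,p,o in(('A',(-118,-24,160),lean(30,'x',s)),('A1',(-118,-24,60),lean(30,'x',s)),('A2',(-43,-24,60),lean(30,'x',s)),
      ('B0',(44,-150,150),lean(40,'y',s)),('B1',(44,-150,36),lean(40,'y',s)),('B2',(44,-40,36),lean(40,'y',s))):
        q=r.inverse_kinematics(W(p),o);print(s,nm,None if q is None else np.round(q,0))
E
```

```text
stack [ 0.72812019 -0.56720251  0.        ]
full [ 5.26877170e-01 -4.06854799e-01  1.11022302e-16]
sanit [ 0.39963887 -0.40009924  0.        ]
[ 0.54771987 -0.07394698  0.        ] [ 0.7219179  -0.12218646  0.        ]
1 A [ -19.  -27.  111.   15.   69. -121.]
1 A1 [ -19.  -23.  119.   16.   58. -124.]
1 A2 [ -15.  -11.  109.   15.   55. -120.]
1 B0 [-29.  50.  29.  37. 122. -24.]
1 B1 [-29.  52.  37.  33. 114. -31.]
1 B2 [-23.  41.  54.  35. 106. -29.]
-1 A [-19. -27. 111.  15.  69.  59.]
-1 A1 [-19. -23. 119.  16.  58.  56.]
-1 A2 [-15. -11. 109.  15.  55.  60.]
-1 B0 None
-1 B1 [-29.  52.  37.  33. 114. 149.]
-1 B2 [-23.  41.  54.  35. 106. 151.]
```

```bash
python3 - <<'E'
from h import *
o=lean(30,'x',-1)
r.reach(W((-122,-24,250)),o)
r.servo_line(W((-122,-24,61)),o,speed=0.15)
s=r.sense();f0=s['contact_force'];print(s['clock'],S_(s['tcp_pos']).round(1),f0)
def go(x0,x1,n):
    for x in np.linspace(x0,x1,n):
        r.servo_line(W((x,-24,61)),speed=0.06);s=r.sense()
        print(round(s['clock'],1),S_(s['tcp_pos']).round(1),(RS.T@(s['contact_force']-f0)).round(1))
go(-100,-60,3)
snap('side');v=snap('side','s1.png')
E
```

```text
3.7167 [-121.4  -24.3   62.4] [0.26671999 0.19951766 0.59950344]
4.2 [-99.9 -23.9  61. ] [-0.4  0.4 -0.8]
4.7 [-79.9 -23.9  60.9] [-0.5 -0.1 -0.7]
5.2 [-59.8 -23.9  60.9] [-0.6 -0.8  0. ]
```

View pics/s1.png

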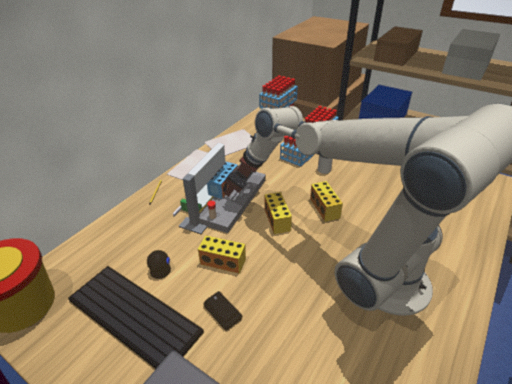

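The gripper is close behind the rack at about (225,180), and the vial and bar are undisturbed. I'll push on in small steps and watch the force.

```bash
python3 - <<'E'
from h import *
for x in(-54,-50,-47,-44,-41):
    r.servo_line(W((x,-24,61)),speed=0.04);s=r.sense()
    print(round(s['clock'],1),S_(s['tcp_pos']).round(1),(RS.T@s['contact_force']).round(1))
r.wait(0.3)
v=snap('scene');cv2.imwrite('pics/c1.png',cv2.resize(v['frame'][170:300,150:350,::-1],None,fx=4,fy=4,interpolation=cv2.INTER_CUBIC))
E
```

```text
5.6 [-53.9 -24.1  61. ] [-1.2  0.4  0.4]
5.8 [-49.9 -24.   61.1] [-0.9 -0.3  1.2]
6.1 [-46.9 -24.   61.2] [-2.3 -1.   2. ]
6.3 [-43.7 -23.9  61.1] [ 0.1  0.2 -0.2]
6.6 [-40.9 -23.9  60.8] [-0.1  0.3 -0.3]
```

View pics/c1.png

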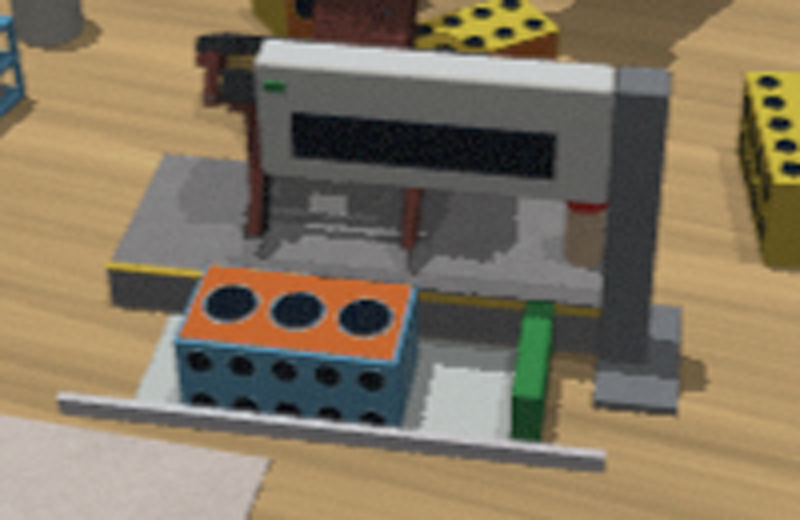

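The rack has tumbled and lies flat in the bay with the orange face and its three holes upward. Its top corners in the crop are at about (178,342), (402,360), (417,288) and (208,264). I'll locate it, retreat, close the fingers and come in from the -y end.

```bash
python3 - <<'E'
from h import *
v=snap('scene')
C=[S_(onz(v,(150+u/4-.4,170+w/4-.4),.06)).round(1) for u,w in((178,342),(402,360),(417,288),(208,264))]
print(*C,np.mean(C,0))
r.servo_line(W((-112,-24,63)),speed=0.15)
r.servo_line(W((-115,-24,280)),speed=0.2)
r.grab(5)
o=lean(40,'y',1)
r.reach(W((-50,-200,300)),o)
r.reach(W((44,-165,150)),o)
r.servo_line(W((44,-165,37)),speed=0.15)
s=r.sense();print(s['clock'],S_(s['tcp_pos']).round(1),s['contact_force'],s['opening'])
w=snap('scene');cv2.imwrite('pics/c2.png',cv2.resize(w['frame'][170:300,110:310,::-1],None,fx=4,fy=4,interpolation=cv2.INTER_CUBIC))
E
```

```text
[ 88.4 -86.8  60. ] [84.1 41.2 60. ] [23.  39.6 60. ] [ 20.  -88.5  60. ] [ 53.875 -23.625  60.   ]
13.1917 [  44.5 -165.5   38.9] [0.3957131  0.06442132 0.47667318] 0.0007694322155758428
```

View pics/c2.png

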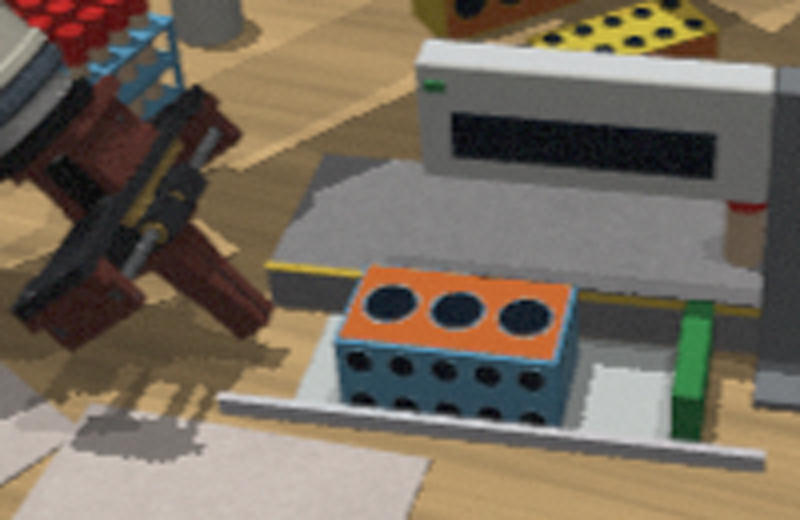

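The tool sits in front of the rack's -y end (finger at about (250,320)). The rack is at x≈52, y≈-24, so I'll push along +y at x=50 with a force check.

```bash
python3 - <<'E'
from h import *
f0=r.sense()['contact_force']
r.servo_line(W((50,-150,37)),speed=0.1)
r.servo_line(W((50,-115,37)),speed=0.1)
log=[]
for y in list(range(-110,-54,5))+list(np.arange(-54,-36,1.)):
    r.servo_line(W((50,y,37)),speed=0.04);s=r.sense();f=RS.T@(s['contact_force']-f0)
    log.append((round(s['clock'],1),S_(s['tcp_pos'])[1].round(1),*f.round(1)))
    if f[1]<-7 or np.linalg.norm(f)>12: break
for l in log[::2]+log[-2:]:print(*l)
v=snap('scene');cv2.imwrite('pics/c3.png',cv2.resize(v['frame'][170:300,150:350,::-1],None,fx=4,fy=4,interpolation=cv2.INTER_CUBIC))
E
```

```text
14.3 -110.5 1.2 -0.9 -1.2
14.9 -99.4 1.8 -0.9 -2.3
15.4 -89.5 0.8 -0.4 -1.0
16.0 -79.6 1.4 -0.8 -1.0
16.5 -69.5 1.8 -0.9 -0.8
17.1 -59.5 2.0 -0.2 -1.1
17.6 -54.0 1.0 -1.9 -1.3
18.1 -52.0 1.6 -2.0 -1.5
18.6 -49.9 0.6 -2.2 -1.7
19.1 -48.7 1.6 -5.1 -1.3
19.1 -48.7 1.6 -5.1 -1.3
19.4 -48.5 3.2 -7.5 -1.6
```

View pics/c3.png

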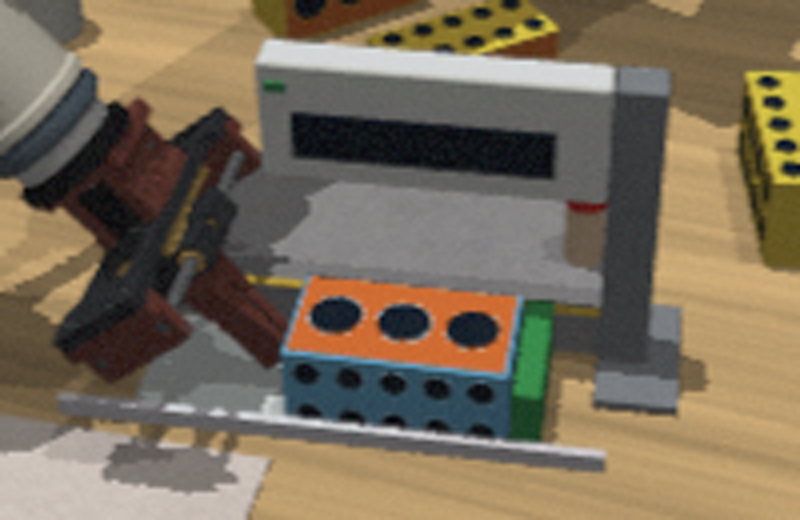

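The rack's +y end touches the green stop at about (517,370), orange face up, and the force rose steeply there. I'll back off, open the fingers and check that it hasn't moved.

```bash
python3 - <<'E'
from h import *
a=snap('scene')['frame']
r.servo_line(W((50,-70,37)),speed=0.05)
r.servo_line(W((48,-165,40)),speed=0.12)
r.servo_line(W((48,-170,200)),speed=0.15)
r.let_go(); r.wait(0.5)
v=snap('scene')
def oc(f):
    h=cv2.cvtColor(f,cv2.COLOR_RGB2HSV)[230:270,215:290]
    return np.argwhere(cv2.inRange(h,(5,150,120),(15,255,255))>0).mean(0)
print(oc(a),oc(v['frame']),r.sense()['clock'],r.sense()['contact_force'])
cv2.imwrite('pics/c4.png',cv2.resize(v['frame'][170:300,150:350,::-1],None,fx=4,fy=4,interpolation=cv2.INTER_CUBIC))
E
```

```text
[20.59380098 35.84013051] [20.41551724 35.44137931] 24.1417 [ 0.8091988   0.46536217 -1.06686407]
```

View pics/c4.png

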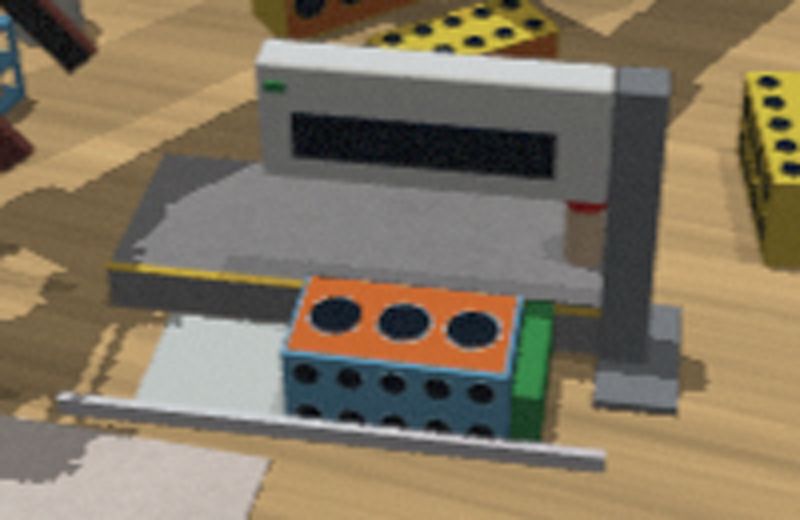

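The rack rests flush against the stop with its orange face up, the vial stands where it was, and the gripper is clear and open.

```bash
python3 -c "
from station import r
print(r.hand_in())"
```

```text
the job is handed in; nothing more can be done
None
```

The light blue rack was pushed off the ledge, tumbled into the bay orange face up, and slid against the green stop; the robot let go, and I handed the job in at about 24 s.

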